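# Key the mounting rose onto the mixing valve

### The job

The black mounting rose sits loosely on the neck of the brass mixing valve, held up by the grip ring under it. With a fingertip push the rose round on the neck until the notch in its rim stands over the key pin on the flange, then press it straight down, without forcing it against the pin, until it sits fully home and flat on the flange; finish with the arm clear of it. Do not lift the rose off the neck, and leave the other parts where they lie.

Things in the scene. Friction and masses are not known exactly. Their poses are not given: they have to be found in the camera images.
- valve: Fixed assembly on a plywood board (300 x 360 x 18 mm): brass mixing valve between two copper stubs along its y, a capped port to +x, on top a level square flange 108 x 108 mm, 134 mm above the bench, with 6 mm high bolt heads at the corners. Origin: centre of the board's underside, under the neck; z up. Place and yaw vary. Parts lying on the board stay below 85 mm.
- flange (a point): Centre of the flange's upper face, on the axis of the neck, about which the rose turns; axes as the assembly's (z up). The neck, a round steel post of 17 mm diameter, stands 22 mm high here, hidden inside the rose's hub.
- pin (a point): Foot of the steel key pin on the flange's upper face: 9 mm diameter, 7.5 mm high with a bevelled top, 45 mm from the neck's axis in the assembly's +x direction. Its outer 3.5 mm shows beyond the rose's rim from above.
- rose: Black plastic disc, 92 mm across, 14 mm high at rim and plate, 130 g, loose (1 mm play) on the neck. Origin: centre of its underside; z up, +x to its notch. In the middle a hub 28 mm across rises to 27 mm, two lugs to 30 mm. Starts level, 9 mm above the flange, notch 40 to 180 degrees from the pin. Turns either way with little drag, stopping when the push stops. Over 60 N of finger push cracks it.
- notch (a point): Middle of the notch at the rose's underside, 45 mm from the rose's axis. The notch is cut through the whole height of the rim, open outwards, 13 mm wide (2 mm to spare on each side of the pin), and reaches inward to 37 mm from the axis. A low raised rib on the plate points to it.
- hub (a point): Centre of the flat top of the hub, 27 mm above the rose's underside: the place to press. The lugs beside it begin 22 mm from the axis and stand 3 mm higher; a closed pair of fingers fits between them.
- grip_ring (a joint): Rubber ring (64 mm outer diameter) stiff on the neck under the rose, carrying it; value 0 at the start, grows as it is pushed down, 0.009 m with the rose home on the flange. The rose does not sink by itself, even with its notch over the pin: about 3 to 6 N straight down, on the hub or within 30 mm of the axis, slides ring and rose down, and they stay where they are pushed.
- lug_a (a point): Middle of the top edge of the first bayonet lug: an upright rib 6 mm thick, 16 mm high above the plate, running radially from 22 to 45 mm from the axis; it stands 90 degrees counter-clockwise (seen from above) from the notch.
- lug_b (a point): The same for the second lug, opposite, 90 degrees clockwise from the notch.
- ball_valve: Bystander: small brass ball valve with a flat lever on top, 105 x 35 x 50 mm, on the board beside the mixing valve; origin under its middle. To be left alone.
- union_nut: Bystander: loose hexagonal brass union nut, 50 mm across its corners, 18 mm high, on the board; origin at the centre of its underside. To be left alone.
- elbow: Bystander: copper pipe elbow, legs about 60 mm, 25 mm thick, lying on the board; origin near its bend, underneath. To be left alone.
- paste_jar: Bystander: small jar of sealing paste, 52 mm across, 62 mm high, on the board; origin at the centre of its underside. To be left alone.
- gauge: Bystander: round pressure gauge lying on its back on the bench, 63 mm across, 27 mm high; origin under its centre. To be left alone.
- drive: Bystander: grey box-shaped motor drive with a round knob, 105 x 90 x 85 mm, standing on the bench; origin under its centre. To be left alone.
- screwdriver: Bystander: screwdriver lying on the bench; origin at its middle. To be left alone.
Not all that is in view belongs to the job. What is shaped like the rose but turquoise is not meant.

How it is judged:
By the outcome, as a careful person would: the job done as asked, in the order asked, and still so for the second after the job is handed in, with the robot touching nothing.
It also fails if it takes over 45 s, if anything falls off the work surface, if the arm or the gripper's body presses on something with over 40 N, if the wrist force passes 120 N, or if a joint passes its speed limit or range.

### The arm

A 6-joint arm with a two-finger parallel gripper is mounted at the origin on the work surface. World frame = base frame: x ahead of the robot, y to its left, z up, the work surface at z = 0. Lengths are in m, angles in rad, forces in N, time in s.
With the tool pointing down it reaches from about 0.35 to 0.85 m from the base axis. Payload 8.1 kg.
Tool frame: the origin (TCP) lies at the very end of the fingers, on their centre line; the grasp point (between the pads) lies 19 mm behind it (robot.pinch_z is the distance from the TCP to the grasp point, in m); y points along the fingers, x is the direction in which the jaws open and shut, and the axes are right-handed (so a half turn about y gives the same grasp; the last joint's range is limited). The gripper opens to 93 mm and grips with 3 to 60 N. Pads are 15 mm wide; open, the fingers measure 128 mm over their backs; the gripper's body (75 mm by 188 mm) begins 65 mm behind the grasp point.
Start: joints at [1.059, 0.13, 1.488, -0, 1.523, -0.085], TCP at [0.248, 0.546, 0.219] pointing down, gripper open.
Joint ranges: [-2.96, 2.96], [-0.89, 2.26], [0.02, 2.5], [-1.34, 4.48], [0, 2.73], [-2.66, 2.66]. Speed limits (rad/s): [2.39, 2.39, 2.79, 3.14, 3.14, 3.14].

### API

Orientations are given as a rotation vector (axis times angle).
In Python, from plant import robot gives the robot as it stands.
- The arm moves only by the shell command python3 -m inch 'ROWS' [FORCE]. ROWS is JSON, a list of rows, each a list of 5 numbers: the closure, from -1 (fully open) to 1 (shut), then the shift along the world's x, y, z in m, then the turn about the world's z in rad. A call has 1 to 8 rows; each row is the pose to reach, as a shift and turn from the pose measured when the call began; what a row does not reach only later rows make up. A row lasts 1/8 s, in which the tool goes at most 62.5 mm and 10.7 degrees, less where a joint would pass 70% of its speed; a pose out of reach is approached as far as the arm can. A call with a gripper value outside its range is refused whole. The fingers move at their own pace and stop on an object; FORCE is the grip in N (left out, the last holds). Time passes only in rows, so rows that repeat a pose let the fingers close. It gives the time, the measured TCP pose, the force and the opening at its end, in the units of the state.
- robot.read_state(): the state, without advancing time (a new reading comes with each control period).
- robot.read_camera(name): name is "side" or "top"; returns a dict with "color" (480x640x3 uint8, red, green, blue), "mtx" (3x3 intrinsics, pixels), "R" (3x3) and "t" (3): a world point X has camera coordinates R X + t. Camera axes: x right, y down, z forward; pixel columns grow to the right and rows downward; lengths in m; the calibration is good to about 2 mm. A picture is of the moment at which its call begins. There is no depth.
- robot.close_job(): hands the job in, once; it reports no verdict.
The state is a dict: "t": time; "q": joint angles; "dq": joint speeds; "joint_torque": joint torques, N m; "tool_pos": TCP position; "orientation": TCP orientation; "force": force on the tool from outside, world axes, zero at the start; "wrist_torque": the same for the moment, N m; "opening": finger opening in m.
Only numpy, scipy, OpenCV 4.12 (cv2) and the standard library are available. Lean on these libraries where they do the work, as an engineer would, in place of code of your own. Each camera call takes 0.05 s, during which the arm holds its last target. There are 200 camera calls.

## Working session

There is one attempt and no reset: what is moved stays moved. The work goes in short steps, Python scripts to look and compute and a shell command to move; the robot and the scene stay as the last step left them, time stands still between calls to the robot, and variables do not carry over. Pictures are saved under pics/ and viewed, about 8 in all and at most 12, crops included, and the job is handed in when it is done.

```bash
mkdir -p pics && cat > h.py <<'E'
import numpy as np, cv2
from plant import robot
def shot(n,f):
    c=robot.read_camera(n); cv2.imwrite('pics/'+f,c['color'][:,:,::-1]); np.savez('pics/'+f+'.npz',**c); return c
def ray(c,u,v,z):
    d=c['R'].T@np.linalg.inv(c['mtx'])@[u,v,1.]; o=-c['R'].T@c['t']
    return o+d*(z-o[2])/d[2]
def proj(c,X):
    p=c['mtx']@(c['R']@np.array(X)+c['t']); return p[:2]/p[2]
E
python3 - <<'E'
from h import *
for n in('top','side'):
    c=shot(n,n+'1.png'); print(n,-c['R'].T@c['t'],c['R'][2],c['mtx'][0,0])
s=robot.read_state(); print(s)
E
```

```text
top [ 0.41541368 -0.05670824  1.3510194 ] [ 0.11836039  0.01300212 -0.99288557] 485.77760523853476
side [ 0.50660139 -0.99108569  0.93878767] [ 0.02760858  0.76227757 -0.64666117] 476.9165028102064
{'t': 0.1, 'q': array([ 1.05862004e+00,  1.31100281e-01,  1.48917325e+00, -2.81811928e-05,
        1.52303628e+00, -8.53731476e-02]), 'dq': array([-0.00068292, -0.00080384, -0.00408656, -0.00100816,  0.00093408,
       -0.00068781]), 'joint_torque': array([ 1.79651022e-03, -5.61338818e+01, -4.93095481e+01,  7.71301962e-02,
        2.90964008e-02, -4.06393349e-05]), 'tool_pos': array([0.24809086, 0.54572256, 0.21768205]), 'orientation': array([-1.38224779, -0.88820326,  0.8906756 ]), 'force': array([-0.57957991, -0.10342039, -0.55736662]), 'wrist_torque': array([ 0.02283935,  0.00489344, -0.02457485]), 'opening': 0.09331225759875872}
```

View pics/top1.png

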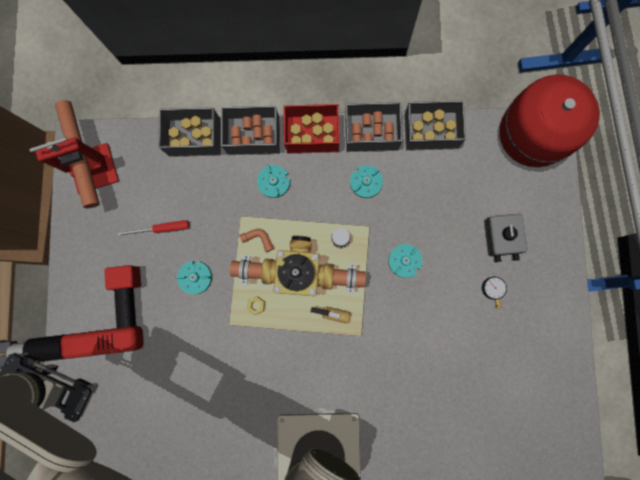

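View pics/side1.png

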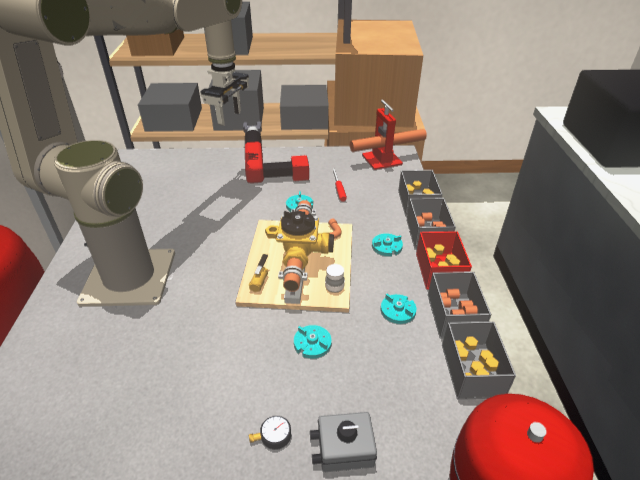

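The black rose is at about (296,272) in the top view and (298,222) in the side view. The lookalikes are four turquoise discs in the top view, at (273,181), (367,181), (406,260) and (194,278); I rule them out by colour. The capped port at (302,243) shows the assembly's +x. Next I take one close crop.

```bash
python3 - <<'E'
from h import *
a=cv2.imread('pics/top1.png')[232:312,246:346]; a=cv2.resize(a,None,fx=7,fy=7,interpolation=cv2.INTER_CUBIC)
a=cv2.convertScaleAbs(a,alpha=1.5,beta=25)
b=cv2.imread('pics/side1.png')[190:260,265:345]
cv2.imwrite('pics/crop1.png',a)
c=dict(np.load('pics/top1.png.npz'))
# board corners: mask by colour
im=cv2.cvtColor(c['color'],cv2.COLOR_RGB2HSV)
m=cv2.inRange(im,(18,40,120),(35,160,255)); m[:210]=0;m[340:]=0;m[:,:225]=0;m[:,375:]=0
pts=np.argwhere(m)[:,::-1].astype(np.float32)
r=cv2.minAreaRect(pts); print(r)
B=np.array([ray(c,u,v,.018) for u,v in cv2.boxPoints(r)]);print(B.round(3),B.mean(0))
print([np.linalg.norm(B[i]-B[i-1]) for i in range(4)])
E
```

```text
((299.46209716796875, 275.4552001953125), (132.70669555664062, 109.62004089355469), 4.763640880584717)
[[ 0.348  0.237  0.018]
 [ 0.648  0.212  0.018]
 [ 0.608 -0.155  0.018]
 [ 0.311 -0.121  0.018]] [0.47890999 0.04340777 0.018     ]
[np.float64(0.35980916997430606), np.float64(0.30107035610581256), np.float64(0.36938617197928725), np.float64(0.29890605469767556)]
```

View pics/crop1.png

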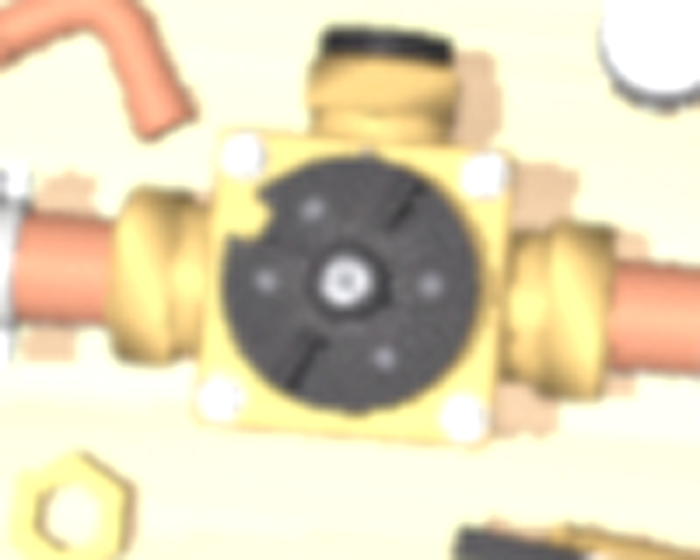

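The crop, scaled 7x, confirms the black rose. Its notch is at (255,213), lug_b at (408,203), lug_a at (308,360) and the pin at the top rim near (366,150). The bolt heads are at (242,155), (485,172), (463,417) and (220,398). The shorter way to the pin is clockwise.

```bash
python3 - <<'E'
from h import *
from scipy.spatial.transform import Rotation as Ro
c=dict(np.load('pics/top1.png.npz')); s=dict(np.load('pics/side1.png.npz'))
P=lambda x,y,z: ray(c,246+(x+.5)/7-.5,232+(y+.5)/7-.5,z)
b=np.array([P(*p,.140) for p in [(242,155),(485,172),(463,417),(220,398)]]); C=b.mean(0)
print('flange',C,'sides',[np.linalg.norm(b[i]-b[i-1]).round(4) for i in range(4)])
A=(b[0]+b[1]-b[2]-b[3]); print('yaw',np.degrees(np.arctan2(A[1],A[0])))
hub=P(346,280,.17); print('hub',hub,'disc',P(351,283,.157))
for n,p,z in [('notch',(255,213),.157),('pin',(366,152),.1415),('luga',(308,360),.173),('lugb',(408,203),.173)]:
    d=P(*p,z)-C; print(n,d.round(4),np.hypot(*d[:2]),np.degrees(np.arctan2(d[1],d[0])))
print('side px of hub',proj(s,[*C[:2],.17]))
R=Ro.from_rotvec(robot.read_state()['orientation']).as_matrix(); print(R.round(3), np.degrees(np.arctan2(R[1,0],R[0,0])))
a=cv2.imread('pics/side1.png')[190:265,255:355]; cv2.imwrite('pics/crop2.png',cv2.convertScaleAbs(cv2.resize(a,None,fx=7,fy=7,interpolation=cv2.INTER_CUBIC),alpha=1.5,beta=25))
E
```

```text
flange [0.4793632  0.04256137 0.14      ] sides [np.float64(0.0868), np.float64(0.0873), np.float64(0.0874), np.float64(0.0866)]
yaw -6.025737148701425
hub [0.47956124 0.04231573 0.17      ] disc [0.4791728  0.04166345 0.157     ]
notch [0.0252 0.0326 0.017 ] 0.04121770037265309 52.22885500637537
pin [ 0.0473 -0.0057  0.0015] 0.047622493578970256 -6.855936293524952
luga [-0.0273  0.0131  0.033 ] 0.03024595140087791 154.42216148436373
lugb [ 0.0262 -0.0225  0.033 ] 0.034540264268865264 -40.54000834281835
side px of hub [296.77014699 217.03050015]
[[ 0.414 -0.001 -0.91 ]
 [ 0.91  -0.002  0.414]
 [-0.002 -1.     0.   ]] 65.54606550007803
```

View pics/crop2.png

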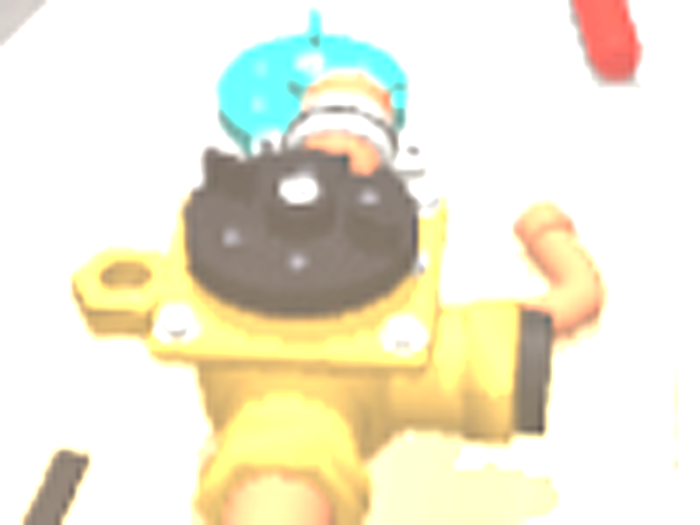

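The side view agrees: the hub is at (297.1,216.4) and I predicted (296.8,217.0). The axis is at about (0.479,0.042), the pin at -6° and the notch at about +54°. The plan is a clockwise push on the CCW face of lug_a (about 144°) with closed fingers, staying above plate height.

```bash
python3 -m inch '[[1,0.02,-0.06,0,-0.1],[1,0.04,-0.12,0,-0.2],[1,0.06,-0.18,0,-0.2],[1,0.08,-0.24,0,-0.2],[1,0.10,-0.30,0,-0.2],[1,0.12,-0.36,0,-0.2],[1,0.14,-0.42,0,-0.2],[1,0.16,-0.47,0,-0.2]]' 10 && python3 -m inch '[[1,0.01,-0.015,0,0],[1,0.02,-0.03,0,0],[1,0.02,-0.035,0,0]]'
```

```text
t: 1.1
tool_pos: [0.4082, 0.0737, 0.2176]
orientation: [-1.443, -0.735, 0.737]
force: [1.1, 0.1, 0.4]
opening: 0.018
t: 1.48
tool_pos: [0.4283, 0.0383, 0.2173]
orientation: [-1.443, -0.734, 0.737]
force: [-0.6, 0.3, -0.0]
opening: 0.0006
```

```bash
python3 -m inch '[[1,0.001,0.001,-0.03,0],[1,0.001,0.001,-0.045,0],[1,0.001,0.001,-0.054,0],[1,0.001,0.001,-0.054,0]]' && python3 - <<'E'
from h import *
c=shot('top','top2.png')
a=c['color'][222:312,246:346,::-1]; cv2.imwrite('pics/crop3.png',cv2.convertScaleAbs(cv2.resize(a,None,fx=6,fy=6,interpolation=cv2.INTER_CUBIC),alpha=1.5,beta=25))
# planned waypoints: finger centre for lug angle th, offset
C=np.array([.4793,.0424]); p=robot.read_state()['tool_pos'][:2]
for th in range(144,76,-6):
    t=np.radians(th); er=np.array([np.cos(t),np.sin(t)]); et=np.array([-er[1],er[0]])
    print(th,(C+.038*er+.0205*et-p).round(4),np.radians(th-144).round(3))
E
```

```text
t: 1.98
tool_pos: [0.4289, 0.0397, 0.1629]
orientation: [-1.442, -0.734, 0.739]
force: [-0.1, -0.1, -0.1]
opening: 0.0006
144 [0.0072 0.0085] 0.0
138 [0.008 0.013] -0.105
132 [0.0093 0.0173] -0.209
126 [0.011  0.0215] -0.314
120 [0.0132 0.0254] -0.419
114 [0.0158 0.0292] -0.524
108 [0.0187 0.0326] -0.628
102 [0.022  0.0357] -0.733
96 [0.0256 0.0384] -0.838
90 [0.0294 0.0408] -0.942
84 [0.0335 0.0427] -1.047
78 [0.0378 0.0442] -1.152
```

View pics/crop3.png

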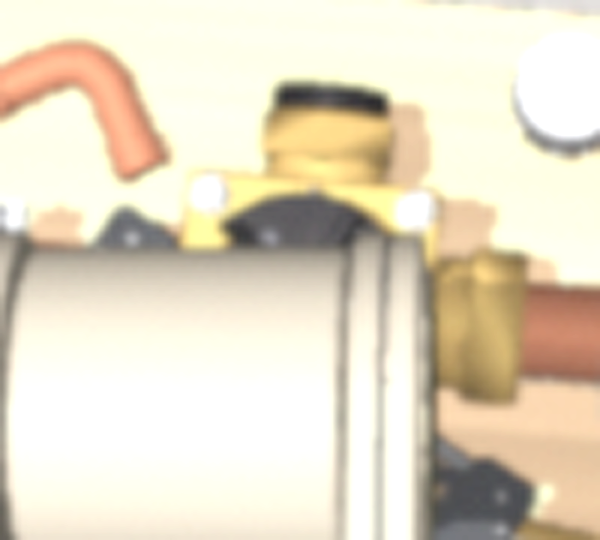

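No contact yet. The hand hides the rose's middle, but the pin at (315,190) and the front of the rim stay in view. Next I push round the arc, stopping short of the full turn.

```bash
python3 -m inch '[[1,0.007,0.008,0,0],[1,0.008,0.013,0,-0.105],[1,0.009,0.017,0,-0.21],[1,0.011,0.0215,0,-0.315],[1,0.013,0.0255,0,-0.42],[1,0.016,0.029,0,-0.525],[1,0.0187,0.0326,0,-0.63],[1,0.022,0.0357,0,-0.735]]' && python3 - <<'E'
from h import *
c=shot('top','top3.png')
a=c['color'][222:312,246:346,::-1]; cv2.imwrite('pics/crop4.png',cv2.convertScaleAbs(cv2.resize(a,None,fx=6,fy=6,interpolation=cv2.INTER_CUBIC),alpha=1.5,beta=25))
E
```

```text
t: 3.02
tool_pos: [0.4523, 0.0759, 0.1646]
orientation: [-1.565, -0.161, 0.162]
force: [-0.2, -0.8, 0.7]
opening: 0.0004
```

View pics/crop4.png

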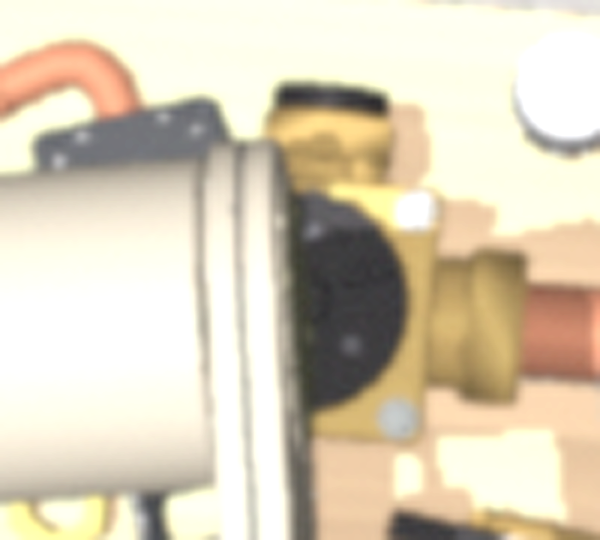

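The hand now hides the notch. There is plenty of time, so I back off, lift and step aside for a clean look.

```bash
python3 -m inch '[[1,-0.006,-0.003,0,0],[1,-0.006,-0.003,0.05,0],[1,-0.006,0.04,0.055,0],[1,-0.006,0.10,0.055,0],[1,-0.006,0.14,0.055,0],[1,-0.006,0.14,0.055,0]]' && cat > look.py <<'E'
import sys
from h import *
def look(tag):
    c=shot('top',f'top{tag}.png')
    a=c['color'][222:312,246:346,::-1]; cv2.imwrite(f'pics/crop{tag}.png',cv2.convertScaleAbs(cv2.resize(a,None,fx=6,fy=6,interpolation=cv2.INTER_CUBIC),alpha=1.5,beta=25))
    ztop=float(sys.argv[2]); g=c['color'].max(2).astype(np.float32); C=np.array([.4793,.0424])
    th=np.arange(-180,180,2.); 
    for r in (.0395,.042):
        uv=np.array([proj(c,[C[0]+r*np.cos(np.radians(t)),C[1]+r*np.sin(np.radians(t)),ztop]) for t in th],np.float32)
        v=cv2.remap(g,uv[:,:1],uv[:,1:],cv2.INTER_LINEAR)[:,0]
        k=v>100; print(r,'bright at',[(int(t),int(x)) for t,x in zip(th,v) if x>90])
        # weighted centre near pin direction
        w=np.clip(v-80,0,None)*(abs(th+6)<50); print('centroid',(w*th).sum()/max(w.sum(),1))
look(sys.argv[1])
E
python3 look.py 5 .157
```

```text
t: 3.82
tool_pos: [0.446, 0.2183, 0.2198]
orientation: [-1.564, -0.162, 0.162]
force: [0.6, -0.4, 0.8]
opening: 0.0002
0.0395 bright at [(10, 103), (12, 123), (14, 138), (16, 147), (18, 149), (20, 143), (22, 127), (24, 111), (26, 94)]
centroid 17.515450108686082
0.042 bright at [(8, 92), (10, 119), (12, 141), (14, 159), (16, 165), (18, 168), (20, 163), (22, 153), (24, 138), (26, 117), (28, 90)]
centroid 17.87575151543339
```

View pics/crop5.png

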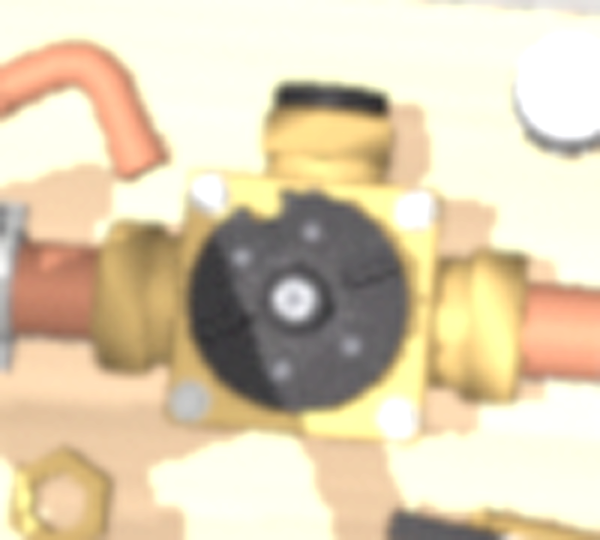

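The notch centre is now at about 18°, so the finger's effective offset is 15.6 mm from the lug's centre. About 24° remain. I push again with that offset.

```bash
python3 -m inch '[[1,0,-0.05,0,0],[1,0,-0.10,0,0],[1,0,-0.145,0,0],[1,0,-0.145,0,0],[1,0,-0.145,-0.04,0],[1,0,-0.145,-0.056,0],[1,0,-0.145,-0.056,0]]' && python3 -m inch '[[1,0.006,0.0023,0,0],[1,0.0085,0.004,0,-0.07],[1,0.011,0.0058,0,-0.14],[1,0.0137,0.0072,0,-0.21],[1,0.0163,0.0086,0,-0.28],[1,0.0188,0.0095,0,-0.34],[1,0.0213,0.0103,0,-0.4],[1,0.0213,0.0103,0,-0.4]]' && python3 -m inch '[[1,-0.006,0.0005,0,0],[1,-0.006,0.0005,0.05,0],[1,-0.006,0.05,0.055,0],[1,-0.006,0.10,0.055,0],[1,-0.006,0.14,0.055,0],[1,-0.006,0.14,0.055,0]]' && python3 look.py 6 .157
```

```text
t: 4.75
tool_pos: [0.445, 0.072, 0.1625]
orientation: [-1.564, -0.159, 0.163]
force: [0.5, 0.3, -0.4]
opening: 0.0006
t: 5.75
tool_pos: [0.4674, 0.0827, 0.1638]
orientation: [-1.564, 0.153, -0.151]
force: [-0.3, 0.0, 0.5]
opening: 0.0004
t: 6.5
tool_pos: [0.4608, 0.225, 0.2191]
orientation: [-1.564, 0.149, -0.148]
force: [-0.1, -0.5, 0.2]
opening: 0.0005
0.0395 bright at [(-12, 94), (-10, 112), (-8, 122), (-6, 126), (-4, 122), (-2, 115), (0, 106), (2, 90)]
centroid -5.311134673257137
0.042 bright at [(-14, 90), (-12, 112), (-10, 133), (-8, 144), (-6, 148), (-4, 138), (-2, 128), (0, 116), (2, 97)]
centroid -5.8566782252778316
```

View pics/crop6.png

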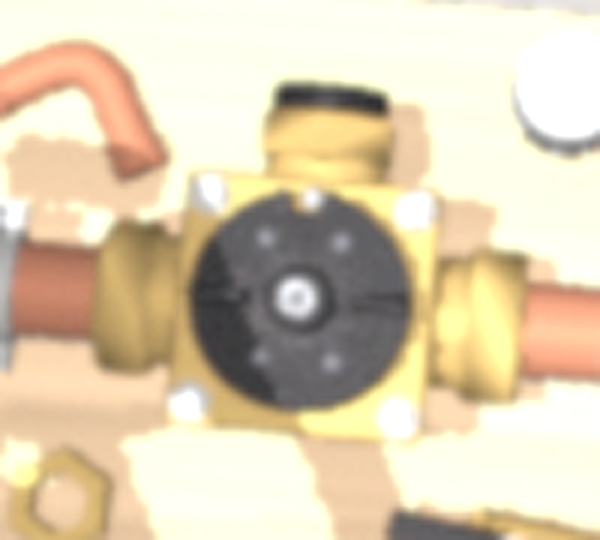

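The bright pin shows inside the notch at (311,200), and the two plate dots at (266,238) and (341,242) bracket it. I check the angle with the dots before pressing.

```bash
python3 - <<'E'
from h import *
def ang(f,k,ox,oy,pts):
    c=dict(np.load(f)); L=[]
    for x,y in pts:
        d=ray(c,ox+(x+.5)/k-.5,oy+(y+.5)/k-.5,.157)[:2]; L.append(d)
    L=np.array(L); m=L.mean(0); print(m, [(np.hypot(*(d-m)).round(4),np.degrees(np.arctan2(*(d-m)[::-1])).round(1)) for d in L])
ang('pics/top1.png.npz',7,246,232,[(312,210),(266,280),(430,286),(385,357)])
ang('pics/top5.png.npz',6,246,222,[(312,232),(241,257),(351,346),(281,370)])
ang('pics/top6.png.npz',6,246,222,[(341,242),(266,238),(332,362),(261,359)])
E
```

```text
[0.47914397 0.04265548] [(np.float64(0.0288), np.float64(25.4)), (np.float64(0.0289), np.float64(86.5)), (np.float64(0.0288), np.float64(-93.4)), (np.float64(0.029), np.float64(-154.4))]
[0.47978652 0.0435305 ] [(np.float64(0.0291), np.float64(-13.8)), (np.float64(0.0292), np.float64(50.3)), (np.float64(0.0291), np.float64(-130.4)), (np.float64(0.0288), np.float64(166.7))]
[0.48016156 0.04197166] [(np.float64(0.0291), np.float64(-36.3)), (np.float64(0.0292), np.float64(27.8)), (np.float64(0.0286), np.float64(-153.6)), (np.float64(0.0288), np.float64(145.4))]
```

The dots put the notch at -4.2°, and the pin is at about -6.1°. That would fit, but I nudge it 2° more to centre it.

```bash
python3 -m inch '[[1,0,-0.06,0,0],[1,0,-0.11,0,0],[1,0,-0.142,0,0],[1,0,-0.142,0,0],[1,0,-0.142,-0.04,0],[1,0,-0.142,-0.055,0],[1,0,-0.142,-0.055,0]]' && python3 -m inch '[[1,0.003,0,0,-0.01],[1,0.006,0,0,-0.02],[1,0.0075,0,0,-0.03],[1,0.0082,0,0,-0.03],[1,0.0082,0,0,-0.03]]' && python3 -m inch '[[1,-0.006,0.0005,0,0],[1,-0.006,0.0005,0.05,0],[1,-0.006,0.05,0.055,0],[1,-0.006,0.10,0.055,0],[1,-0.006,0.14,0.055,0],[1,-0.006,0.14,0.055,0]]' && python3 look.py 7 .157
```

```text
t: 7.42
tool_pos: [0.4598, 0.0817, 0.1629]
orientation: [-1.565, 0.152, -0.146]
force: [-0.9, 0.0, -0.2]
opening: 0.0008
t: 8.05
tool_pos: [0.4683, 0.0818, 0.1633]
orientation: [-1.563, 0.175, -0.17]
force: [-0.2, 1.2, 3.2]
opening: 0.0004
t: 8.8
tool_pos: [0.4614, 0.2238, 0.2179]
orientation: [-1.563, 0.173, -0.167]
force: [-0.2, -1.4, -0.3]
opening: 0.0006
0.0395 bright at [(-14, 98), (-12, 108), (-10, 117), (-8, 123), (-6, 124), (-4, 114), (-2, 102)]
centroid -7.608602150537634
0.042 bright at [(-14, 109), (-12, 126), (-10, 139), (-8, 145), (-6, 146), (-4, 129), (-2, 111), (0, 92)]
centroid -7.818572811579176
```

View pics/crop7.png

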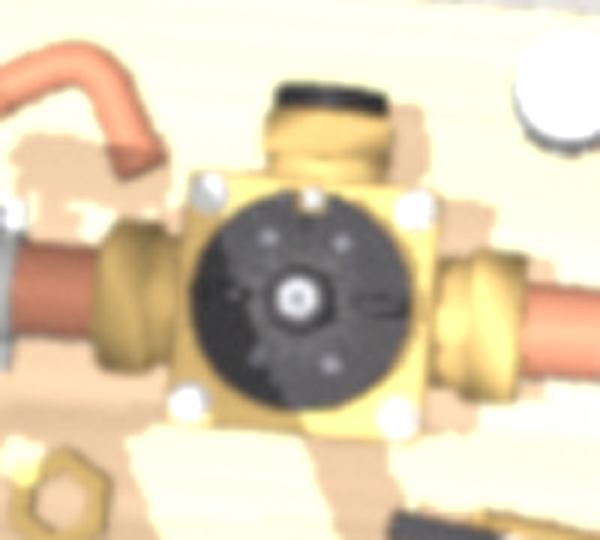

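The notch is now at about -6.3° with the pin centred in it at (312,199). Next I go over the hub and press, watching the force.

```bash
python3 -m inch '[[1,0.006,-0.06,0,0],[1,0.012,-0.12,0,0],[1,0.018,-0.18,0,0],[1,0.018,-0.1815,0,0],[1,0.018,-0.1815,-0.03,0],[1,0.018,-0.1815,-0.04,0],[1,0.018,-0.1815,-0.044,0],[1,0.018,-0.1815,-0.044,0]]'
```

```text
t: 9.85
tool_pos: [0.4797, 0.0413, 0.1743]
orientation: [-1.564, 0.173, -0.167]
force: [-0.3, 0.1, 0.2]
opening: 0.0004
```

```bash
python3 -m inch '[[1,0,0,-0.002,0],[1,0,0,-0.004,0],[1,0,0,-0.006,0],[1,0,0,-0.006,0]]'
```

```text
t: 10.35
tool_pos: [0.48, 0.0414, 0.1685]
orientation: [-1.564, 0.172, -0.168]
force: [0.5, 1.4, 1.9]
opening: 0.0004
```

```bash
python3 -m inch '[[1,0,0,-0.001,0],[1,0,0,-0.002,0],[1,0,0,-0.003,0],[1,0,0,-0.003,0]]' && python3 -m inch '[[1,0,0,-0.001,0],[1,0,0,-0.002,0],[1,0,0,-0.003,0],[1,0,0,-0.003,0]]'
```

```text
t: 10.85
tool_pos: [0.48, 0.0414, 0.1654]
orientation: [-1.564, 0.172, -0.168]
force: [-0.1, 0.6, 2.4]
opening: 0.0004
t: 11.35
tool_pos: [0.48, 0.0414, 0.1622]
orientation: [-1.564, 0.172, -0.168]
force: [0.8, -0.1, 2.6]
opening: 0.0001
```

The rose has gone below the pin's top (only 2.6 N), so the notch has engaged. I press on gently to the seat.

```bash
python3 -m inch '[[1,0,0,-0.0007,0],[1,0,0,-0.0014,0],[1,0,0,-0.0014,0]]' && python3 -m inch '[[1,0,0,-0.0007,0],[1,0,0,-0.0014,0],[1,0,0,-0.0014,0]]'
```

```text
t: 11.72
tool_pos: [0.48, 0.0414, 0.1613]
orientation: [-1.564, 0.172, -0.168]
force: [-2.3, 0.3, 7.6]
opening: 0.0008
t: 12.1
tool_pos: [0.48, 0.0414, 0.1612]
orientation: [-1.564, 0.172, -0.168]
force: [-6.4, 1.2, 13.1]
opening: 0.0004
```

The motion stopped hard at z = 0.1612 with 13 N, against an expected home height of 0.161. I retreat and check both views.

```bash
python3 -m inch '[[1,0,0,0.02,0],[1,0,0,0.055,0],[1,0,0.05,0.058,0],[1,0,0.10,0.058,0],[1,0,0.16,0.058,0],[1,0,0.20,0.058,0],[1,0,0.20,0.058,0]]' && python3 look.py 8 .148 && python3 - <<'E'
from h import *
c=shot('side','side8.png'); o=dict(np.load('pics/side1.png.npz'))
f=lambda i: cv2.convertScaleAbs(cv2.resize(i[190:265,265:340,::-1],(400,400),interpolation=cv2.INTER_CUBIC),alpha=1.3,beta=20)
t=cv2.resize(cv2.imread('pics/crop8.png')[150:450,150:450],(400,400))
cv2.imwrite('pics/end.png',cv2.resize(np.hstack([f(c['color']),t]),(800,400)))
print('hub side px now expected',proj(c,[.4793,.0424,.161]),'before',proj(c,[.4793,.0424,.170]))
for n,z in(('side1',.17),('side8',.161)):
    g=dict(np.load(f'pics/{n}.png.npz'))['color'].min(2).astype(float)
    u,v=np.round(proj(c,[.4793,.0424,z])).astype(int); w=np.clip(g[v-5:v+6,u-5:u+6]-110,0,None)
    Y,X=np.mgrid[v-5:v+6,u-5:u+6]; print(n,(w*X).sum()/w.sum(),(w*Y).sum()/w.sum())
E
```

```text
t: 12.98
tool_pos: [0.4792, 0.2435, 0.2184]
orientation: [-1.564, 0.17, -0.164]
force: [-0.0, -0.2, -0.1]
opening: 0.0003
0.0395 bright at [(-14, 108), (-12, 121), (-10, 127), (-8, 131), (-6, 134), (-4, 132), (-2, 127), (0, 105)]
centroid -7.047739709410465
0.042 bright at [(-16, 97), (-14, 114), (-12, 130), (-10, 137), (-8, 144), (-6, 148), (-4, 144), (-2, 135), (0, 111)]
centroid -7.139712082751344
hub side px now expected [296.84088368 219.74065878] before [296.74634077 217.06673513]
side1 297.29952830188677 216.67688679245282
side8 297.7313019390582 219.44321329639888
```

View pics/end.png

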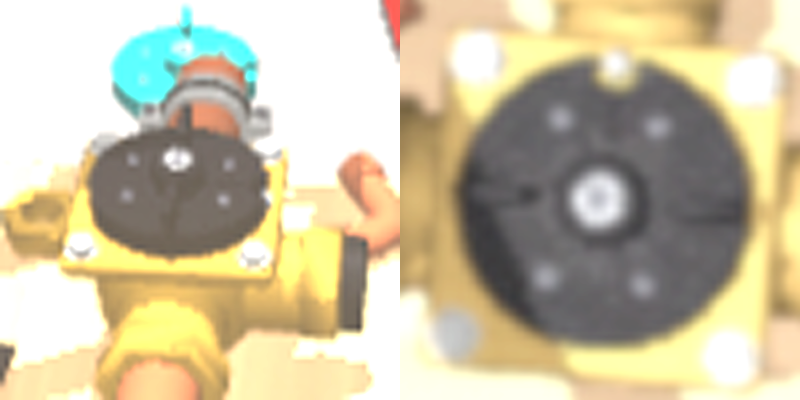

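The rose sits flat and its rim is down on the flange. The pin is in the notch at (616,68) in the right half of the picture. The hub dropped 2.77 px in the side view, and 9 mm corresponds to 2.67 px. I hand the job in.

```bash
python3 -c "
from plant import robot
print(robot.close_job())"
```

```text
the job is handed in; nothing more can be done
None
```

The rose is turned onto the key pin and pressed fully home. I pushed it about 60° clockwise in three fingertip pushes on lug_a until the notch stood over the pin, then pressed straight down on the hub. The sliding took 2–3 N, rising to 13 N once it was seated, and the motion stopped at z = 0.1612 (home is 0.161).

The last checks, made before handing in:
- **Seating:** the hub dropped 2.77 px in the side view, where 9 mm of travel corresponds to 2.67 px, and the rose looks level.
- **Pin:** it shows in the notch from above, and both are at about -6° in the world frame.
- **Arm and other parts:** the arm was clear, 0.2 m to the side. None of the views I took showed another part moved, but I did not measure their positions.
- **Side force:** no check failed, but a sideways force of about 6 N appeared while pressing at the seat. The rose still went fully home.

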